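# Slide the heavy battery home in its charging bay and start the charge

## Robot

A 7-joint arm with a two-finger parallel gripper is mounted at the origin on the work surface. World frame = base frame: x ahead of the robot, y to its left, z up, the work surface at z = 0. Lengths are in m, angles in degrees, forces in N, time in s.
With the tool pointing down it reaches from about 0.425 to 0.95 m from the base axis. Payload 4.7 kg.
Tool frame: the origin (TCP) lies midway between the tips of the shut fingers; the grasp point (between the pads) lies 19 mm behind it (r.pinch_z is the z of the grasp point in the tool frame, in m); z points along the fingers, y is the line along which they close (so a half turn about z gives the same grasp; the last joint's range is limited). The gripper opens to 87 mm and grips with 3 to 60 N. Pads are 19 mm wide; open, the fingers measure 117 mm over their backs; the gripper's body (75 mm by 190 mm) begins 51 mm behind the grasp point.
Start: joints at [-70.755, 26.849, -2.785, 87.806, 1.381, 65.374, -4.715], TCP at [0.241, 0.631, 0.223] pointing down, gripper open.
Joint ranges: [-148.3, 148.3], [-19.14, 114.17], [-79.39, 73.82], [5.75, 140.21], [-59.74, 239.74], [12.07, 113.84], [-152.46, 152.46]. Speed limits (degrees/s): [147.25, 147.25, 180, 180, 180, 180, 180].

## Interface

Orientations are given as [roll, pitch, yaw] about the fixed x, y, z axes, in that order (R = Rz(yaw) Ry(pitch) Rx(roll)).
In Python, from cell import status, vision, r, boxes_of, spot_point gives the robot as it stands. The module is installed in compiled form; this text tells all that it offers.
- The arm moves only by the tool play_rows, never from a script. Its argument "increments" is a list of rows, each a list of 5 numbers: the shift along the tool's x, y, z in cm, then the turn about the tool's z in degrees, then the opening, from 0 (shut) to 1 (fully open). In form: [[dx, dy, dz, twist, gripper], ...]. A call has 1 to 8 rows; each row is the pose to reach, as a shift and turn from the pose commanded when the call began, along the tool's axes at that moment; what a row does not reach only later rows make up. A row lasts 1/12 s, in which the tool goes at most 41.7 mm and 7.16 degrees, less where a joint would pass 70% of its speed; a pose out of reach is approached as far as the arm can. A call with a gripper value outside its range is refused whole. The fingers move at their own pace and stop on an object; the grip force is fixed at half the most. Time passes only in rows, so rows that repeat a pose let the fingers close. It gives the time, the measured TCP pose, the force, the opening and the grip force at its end, in the units of the state.
- status.get_obs(): the state, without advancing time (a new reading comes with each control period).
- vision.get_image(name): name is "side" or "top"; returns a dict with "img" (400x640x3 uint8, red, green, blue), "camera_matrix" (3x3 intrinsics, pixels), "distortion" ([k1, k2, p1, p2, k3] as OpenCV has them; the pictures are not rectified), "rvec" (rotation vector, rad) and "tvec" (3), from world to camera coordinates, as OpenCV has them. Camera axes: x right, y down, z forward; pixel columns grow to the right and rows downward; lengths in m; the calibration is good to about 2 mm. A picture is of the moment at which its call begins. There is no depth.
- r.job_done(): hands the job in; it is judged then, once.
Trained networks look in the newest picture that a camera, given by its name, has taken for a name from the list of things; names that differ only in an ending like _2 or _b are one class to them, and where a whole thing is asked for, a point or a joint stands for the part that bears it (a point fixed in the world has none). Each returns a list of dicts, best first, with "p" (0 to 1); they miss things now and then, are a little off and sometimes report something else, mostly with a low value. They report only what shows in the picture. A call takes as long as a camera call. They do not tell look-alikes from the thing itself.
- boxes_of(camera, name): "point" ([x, y, z] in m, in world coordinates, good to about 4 mm: the middle of the surface that is visible of it).
- spot_point(camera, name): "point" ([x, y, z] in m, in world coordinates, good to about 4 mm: a listed point, or the origin of a listed thing).
The state is a dict: "time": time; "joint_positions": joint angles; "joint_velocities": joint speeds; "joint_efforts": joint torques, N m; "ee_pos": TCP position; "tcp_rot": TCP orientation; "force": force on the tool from outside, world axes, zero at the start; "torque": the same for the moment, N m; "width": finger opening in m; "finger_force": force on a finger pad.
Only numpy, scipy, OpenCV 4.12 (cv2) and the standard library are available. Lean on these libraries where they do the work, as an engineer would, in place of code of your own. Each camera call takes 0.05 s, during which the arm holds its last target. There are 200 camera calls.

## Task

Push the large battery along the bench into the charging bay until it is fully home against the back stop, pushing low near its base so that it slides and does not tip; never pick it up or lift it. Then, with the battery home, press the start button on top of the charger console beside the bay right down and let it go. Leave everything else on the bench where it is.

Things in the scene. Friction and masses are not known exactly. Their poses are not given: they have to be found in the camera images.
- battery: The large battery: upright block, black case, grey lid, 60 mm deep (own x, away from the robot), 151 mm long (own y), 90 mm high; two brass terminals on top near its far side reach 95 mm. Origin: centre of its underside. 1.4 to 2.3 kg, centre of mass half-way up. Flat underside: it slides on the bare bench, with some 7 to 16 N. A push on its long face below 40 mm slides it, in the upper half tips it.
- bay: Charging bay, a steel frame fixed to the bench, open towards the robot, no floor or sill. Origin: on the bench, where the centre of the battery's underside is when fully home. x points into the bay (push direction), y left along the stop, z up. The battery starts 115 to 135 mm short of home, up to 70 mm to either side of the bay's centre line, turned up to 0.15 rad against it.
- bay_stop (a point): Foot of the back stop's front face, mid-way along it, at bay x = 30 mm; the battery's far long face rests on it when home. The stop is an upright steel plate 200 mm long and 60 mm high.
- bay_mouth (a point): On the bench, middle of the mouth, at bay x = -46 mm. Side guides 40 mm high: inner faces at bay y = +/-80 mm from x = -20 to 32 mm, flared in front to y = +/-107 mm at x = -46 mm. The battery when home has its near face at x = -30 mm, in front of the straight guides, and 4.5 mm play at each end. Charger console: grey box 50 mm high at bay x -25 to 65, y 120 to 200 mm.
- start (a joint): Travel of the start button on top of the console, straight down: 0 = up, 0.006 m = fully pressed. Spring: it begins to move at 1.5 N and is fully down at 5 N; comes back up by itself. Pressing at least 4 mm counts.
- start_top (a point): Centre of the top of the start button, a round grey push button 30 mm in diameter in a dark steel collar 46 mm in diameter; about 72 mm above the bench when up (moves down with it). It faces straight up.
- small_battery: Bystander, to be left alone: the other, smaller battery, 70 x 90 x 95 mm tall, black, standing upright; origin at the centre of its underside.
- fan: Bystander, to be left alone: square black cooling fan 80 x 80 x 25 mm lying flat beside the bay; origin at the centre of its underside.
- busbar: Bystander, to be left alone: copper bar 90 x 22 x 6 mm with two holes lying flat; origin at the centre of its underside, x along its length.
- screwdriver: Bystander, to be left alone: screwdriver lying along its x axis, handle to -x, under 0.25 m long; origin on its underside.
- wrench: Bystander, to be left alone: steel wrench lying along its x axis, under 0.25 m long; origin on its underside.
- jar: Bystander, to be left alone: upright glass jar 60 mm in diameter, 75 mm tall with a steel cap; origin at the centre of its underside.
- meter: Bystander, to be left alone: grey hand-held meter 120 x 65 x 30 mm lying flat, x along its length; origin at the centre of its underside.
Mind the look-alikes: they are no part of the job. Leave any green look-alike of the battery alone.

How it is judged (in metres and radians):
On the way, in this order (a step that is already met when the one before it is completed fails the run):
1. the battery is fully home in the bay, upright (x of battery in the frame of bay between -0.006 and 0.006 m and y of battery in the frame of bay between -0.009 and 0.009 m and angle between the x axis of battery and the x axis of bay, either way round below 0.12 rad and angle between battery's own z axis and vertical below 0.06 rad and linear speed of battery below 0.02 m/s), for 0.2 s.
2. the start button is pressed down with the battery home (x of battery in the frame of bay between -0.006 and 0.006 m and y of battery in the frame of bay between -0.009 and 0.009 m and angle between the x axis of battery and the x axis of bay, either way round below 0.12 rad and angle between battery's own z axis and vertical below 0.06 rad and value of joint start above 0.004 m), for 0.05 s.
At the end, for the whole second after the job is handed in: The battery stands upright on the bench (within 0.06 rad) and at rest in the bay, its centre within 6 mm of home along the push and 9 mm across, its faces within 0.12 rad of the back stop, and the start button, pressed at least 4 mm after the battery was home, is up again (x of battery in the frame of bay between -0.006 and 0.006 m and y of battery in the frame of bay between -0.009 and 0.009 m and angle between the x axis of battery and the x axis of bay, either way round below 0.12 rad and angle between battery's own z axis and vertical below 0.06 rad and linear speed of battery below 0.01 m/s and height (world z) of battery below 0.004 m and value of joint start below 0.002 m); the robot touches nothing.
It fails at once if the battery tips by more than 0.2 rad (angle between battery's own z axis and vertical above 0.2 rad).
It fails at once if the battery is lifted off the bench (underside centre more than 10 mm up) (height (world z) of battery above 0.01 m).
It fails at once if a bystander is moved more than 20 mm (distance of any of small_battery, fan, busbar, screwdriver, wrench, jar, meter from where it was at the start of the episode above 0.02 m).
It also fails if it takes over 64 s, if anything falls off the work surface, if the arm or the gripper's body presses on something with over 40 N, if the wrist force passes 120 N, or if a joint passes its speed limit or range.

## Working session

There is one attempt and no reset: what is moved stays moved. The work goes in short steps, Python scripts to look and compute and a tool call to move; the robot and the scene stay as the last step left them, time stands still between calls to the robot, and variables do not carry over. Pictures are saved under pics/ and viewed, at most 10 in all, crops included, and the job is handed in when it is done.

Besides the shell and the picture viewer there is one more tool, called by a JSON object that holds its "fn" and its "kwargs", one argument or row to a line. play_rows: Moves the arm, as the interface text tells. Its arguments: {"type":"object","properties":{"increments":{"type":"array"}},"required":["increments"]}

```bash
mkdir -p pics; python3 - <<'E'
from cell import status, vision, r, boxes_of, spot_point
import cv2
for c in ("top","side"):
    d=vision.get_image(c); cv2.imwrite(f"pics/{c}0.png",d["img"][:,:,::-1])
    import numpy as np
    K=d["camera_matrix"]; 
    for n in ("battery","bay","bay_stop","bay_mouth","start_top","small_battery","fan","jar"):
        for q in spot_point(c,n)[:3]:
            p=np.array(q["point"]); u=cv2.projectPoints(p[None].astype(float),np.array(d["rvec"],float),np.array(d["tvec"],float),np.array(K,float),np.array(d["distortion"],float))[0].ravel()
            print(c,n,round(q["p"],2),p.round(3),u.round())
o=status.get_obs(); print(o["time"],o["ee_pos"],o["tcp_rot"],o["force"],o["width"],r.pinch_z)
E
```

```text
top battery 0.95 [ 0.4    0.186 -0.002] [256. 221.]
top battery 0.76 [ 0.547  0.03  -0.   ] [307. 174.]
top battery 0.75 [ 0.337 -0.116  0.002] [354. 241.]
top bay 0.75 [ 0.664  0.034 -0.003] [305. 139.]
top bay_stop 0.73 [ 0.692  0.041 -0.002] [303. 130.]
top bay_stop 0.42 [ 0.518 -0.442 -0.001] [455. 184.]
top start_top 0.39 [0.646 0.194 0.069] [252. 138.]
top small_battery 0.71 [ 0.518 -0.439 -0.002] [454. 184.]
top fan 0.92 [ 0.689 -0.144 -0.005] [361. 131.]
top jar 0.65 [ 0.686  0.359 -0.001] [205. 132.]
side battery 0.96 [ 0.337 -0.114 -0.005] [285. 273.]
side battery 0.91 [0.543 0.028 0.002] [345. 217.]
side battery 0.87 [0.395 0.183 0.002] [277. 195.]
side bay 0.93 [ 0.663  0.037 -0.004] [384. 207.]
side bay 0.64 [ 0.684 -0.14   0.001] [422. 245.]
side bay_stop 0.56 [0.692 0.044 0.001] [393. 203.]
side start_top 0.47 [0.647 0.192 0.077] [359. 156.]
side start_top 0.43 [ 0.662  0.034 -0.   ] [385. 207.]
side small_battery 0.93 [ 0.522 -0.444 -0.005] [423. 367.]
side fan 0.79 [ 0.687 -0.14   0.003] [423. 245.]
side jar 0.95 [ 0.684  0.36  -0.004] [348. 149.]
0.9 [0.2407561  0.63062743 0.2225996 ] [ 1.79992038e+02 -2.72184421e-03  1.59102201e+02] [0.09880255 0.03417105 0.07638525] 0.0868425771512049 -0.0187
```

View pics/top0.png

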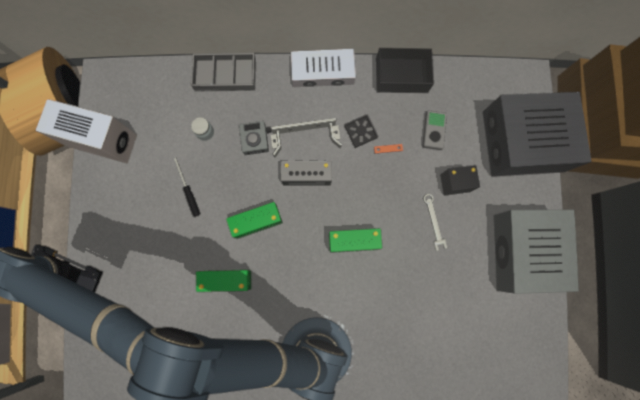

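View pics/side0.png

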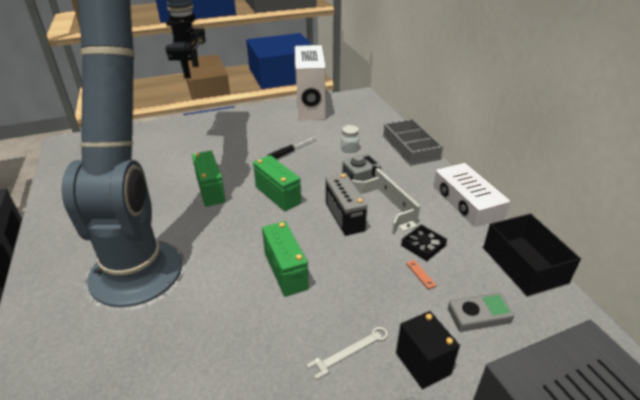

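The candidates in the top view are the black case with a grey lid at (306,172) and three green look-alikes at (255,219), (356,240) and (222,280). The small black battery is at (460,180). By the description I choose (306,172). The bay is at (305,130), the console at (253,137) and the fan at (361,131). Next is one close metric crop to check this.

```bash
cat > h.py <<'E'
from cell import status, vision, r, boxes_of, spot_point
import cv2, numpy as np
X0,X1,Y0,Y1,S=0.44,0.76,-0.12,0.26,1500.
def cam(c):
    d=vision.get_image(c); return d,[np.array(d[k],float) for k in("rvec","tvec","camera_matrix","distortion")]
def warp(d,a,z):
    # metric view: up=+x, left=+y
    h,w=int((X1-X0)*S),int((Y1-Y0)*S)
    i,j=np.mgrid[:h,:w]
    P=np.stack([X1-i/S,Y1-j/S,0*i+z],-1).reshape(-1,3).astype(float)
    m=cv2.projectPoints(P,*a)[0].reshape(h,w,2).astype(np.float32)
    return cv2.remap(d["img"],m[...,0],m[...,1],cv2.INTER_CUBIC)
def w2(px): return X1-px[1]/S, Y1-px[0]/S
E
python3 - <<'E'
from h import *
d,a=cam("top"); print("cam pos",(-cv2.Rodrigues(a[0])[0].T@a[1]).round(3))
im=warp(d,a,0.09)
for k in range(0,38,2):   # ticks every 20mm
    cv2.line(im,(int(k*.01*S),0),(int(k*.01*S),6 if k%10 else 14),(255,0,0))
for k in range(0,32,2): cv2.line(im,(0,int(k*.01*S)),(6,int(k*.01*S)),(255,0,0))
cv2.imwrite("pics/w1.png",im[:,:,::-1])
hsv=cv2.cvtColor(im,cv2.COLOR_RGB2HSV)
br=cv2.inRange(hsv,(12,90,110),(35,255,255))
n,_,st,ce=cv2.connectedComponentsWithStats(br)
for k in range(1,n):
    if st[k,4]>15: print("brass",np.round(w2(ce[k]),4),st[k,4])
E
```

```text
cam pos [0.265 0.004 1.456]
brass [ 0.5587 -0.0275] 262
brass [0.5582 0.089 ] 263
```

View pics/w1.png

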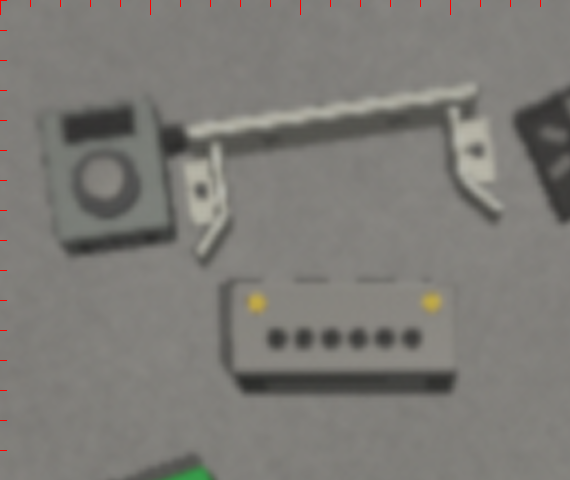

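The crop confirms the black case and grey lid. Its lid spans pixels 234–457 by 281–373, with terminals at (257,302) and (431,302). That puts the battery at about (0.542, 0.030) with yaw ≈ 0. The stop line runs from (188,137) to (476,93), so the bay yaw is about 0.152 rad with its origin near (0.663, 0.036). I'll push with the open fingers, a wide two-point contact, at TCP z ≈ 30 mm so the gripper body clears the lid.

{"fn": "play_rows", "kwargs": {
  "increments": [
    [-2.8,-3,0,-1.3,1],
    [-5.5,-6,0,-2.6,1],
    [-8.3,-9,0,-4,1],
    [-11,-12,0,-5.2,1],
    [-13.8,-15,0,-6.5,1],
    [-16.6,-18,0,-8,1],
    [-19.3,-20.7,0,-9.2,1],
    [-22,-23.6,0,-10.5,1]
  ]
}}

```text
time: 1.62
ee_pos: [0.3627, 0.33, 0.2229]
tcp_rot: [179.9, 0.0, 169.7]
force: [0.9, 0.2, -0.4]
width: 0.0869
finger_force: 0.0
```

```bash
cat > go.py <<'E'
# usage: go.py x y z yaw -> shift (cm) along tool axes and twist from the present pose; also bay-frame state
import sys; from cell import status; import numpy as np
from scipy.spatial.transform import Rotation as R
o=status.get_obs(); t=np.array([float(v) for v in sys.argv[1:5]])
Q=R.from_euler("xyz",o["tcp_rot"],degrees=True)
print("t",round(o["time"],2),"pos",np.round(o["ee_pos"],4),"rot",np.round(o["tcp_rot"],2),"F",np.round(o["force"],1))
print("shift cm",(Q.inv().apply(t[:3]-o["ee_pos"])*100).round(2),"twist",round(-((t[3]-o["tcp_rot"][2]+180)%360-180),2),"j7",o["joint_positions"][6])
E
python3 go.py .485 .030 .16 180
```

```text
t 1.62 pos [0.3627 0.33   0.2229] rot [1.7994e+02 3.0000e-02 1.6967e+02] F [ 0.9  0.2 -0.4]
shift cm [-17.41 -27.33   6.27] twist -10.33 j7 32.637112490741906
```

{"fn": "play_rows", "kwargs": {
  "increments": [
    [-2.2,-3.4,0,-1.3,1],
    [-4.4,-6.8,0,-2.6,1],
    [-6.6,-10.2,0,-3.9,1],
    [-8.8,-13.6,0,-5.2,1],
    [-11,-17,1,-6.5,1],
    [-13.2,-20.5,2,-7.8,1],
    [-15.3,-24,4,-9,1],
    [-17.4,-27.3,6,-10.3,1]
  ]
}}

```text
time: 2.28
ee_pos: [0.4827, 0.0356, 0.1661]
tcp_rot: [180.0, 0.2, 179.9]
force: [0.2, 0.0, -0.8]
width: 0.0873
finger_force: 0.0
```

```bash
python3 go.py .485 .030 .030 180
python3 - <<'E'
from h import *
for c in("top","side"):
    for n in("battery","bay","start_top"):
        for q in spot_point(c,n)[:4]: print(c,n,round(q["p"],2),np.round(q["point"],4))
E
```

```text
t 2.28 pos [0.4827 0.0356 0.1661] rot [1.7995e+02 1.7000e-01 1.7994e+02] F [ 0.2  0.  -0.8]
shift cm [-0.19 -0.57 13.61] twist -0.06 j7 84.95871011023308
top battery 0.96 [ 0.337  -0.1165  0.0025]
top battery 0.91 [ 0.2137  0.2704 -0.0031]
top battery 0.66 [ 0.5434  0.0318 -0.0021]
top battery 0.63 [ 0.399   0.1867 -0.0014]
top bay 0.74 [ 0.66    0.0376 -0.0029]
top start_top 0.46 [0.6466 0.1947 0.0703]
side battery 0.96 [ 0.3369 -0.1143 -0.0052]
side battery 0.91 [0.5428 0.0279 0.0016]
side battery 0.87 [0.3952 0.1826 0.002 ]
side battery 0.58 [0.2146 0.2708 0.0024]
side bay 0.93 [ 0.6631  0.0367 -0.0036]
side bay 0.64 [ 0.6844 -0.1396  0.0014]
side start_top 0.47 [0.6467 0.192  0.0766]
side start_top 0.43 [ 6.625e-01  3.360e-02 -3.000e-04]
```

{"fn": "play_rows", "kwargs": {
  "increments": [
    [0,0,3,0,1],
    [0,0,6,0,1],
    [0,0,8.5,0,1],
    [0,0,10.5,0,1],
    [0,0,12,0,1],
    [0,0,12.5,0,1],
    [0,0,12.5,0,1],
    [0,0,12.5,0,1]
  ]
}}

```text
time: 3.25
ee_pos: [0.4823, 0.0386, 0.0415]
tcp_rot: [180.0, 0.1, 180.0]
force: [0.7, -0.5, 0.2]
width: 0.0871
finger_force: 0.0
```

```bash
python3 go.py .485 .030 .030 180
python3 - <<'E'
from h import *
d,a=cam("side"); cv2.imwrite("pics/s1.png",cv2.resize(d["img"][110:310,200:480,::-1],None,fx=2.5,fy=2.5,interpolation=2))
E
```

```text
t 3.25 pos [0.4823 0.0386 0.0415] rot [1.7996e+02 8.0000e-02 1.8000e+02] F [ 0.7 -0.5  0.2]
shift cm [-0.27 -0.86  1.15] twist -0.0 j7 88.83496202592495
```

View pics/s1.png

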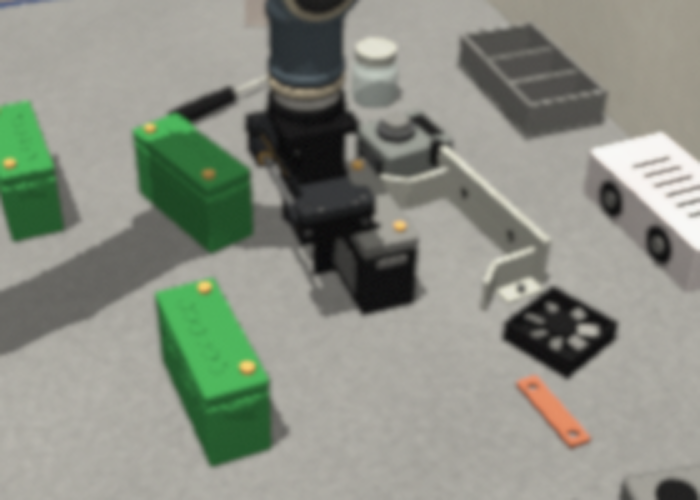

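The side view shows the fingers behind the near face, clear of the battery at (375,265), with the green look-alikes untouched at (195,180) and (210,370). I'll shift sideways, then lower to 30 mm.

{"fn": "play_rows", "kwargs": {
  "increments": [
    [0,-0.4,0.3,0,1],
    [0,-0.8,0.7,0,1],
    [-0.2,-0.9,1.1,0,1],
    [-0.2,-0.9,1.1,0,1],
    [-0.6,-0.9,1.1,0,1],
    [-1,-0.9,1.1,0,1],
    [-1.3,-0.9,1.1,0,1],
    [-1.3,-0.9,1.1,0,1]
  ]
}}

```text
time: 3.97
ee_pos: [0.4959, 0.0286, 0.0299]
tcp_rot: [180.0, 0.1, 179.9]
force: [0.5, 0.2, 0.2]
width: 0.0869
finger_force: 0.0
```

```bash
python3 go.py .56 .029 .030 184.3; python3 go.py .618 .030 .030 188.7
```

```text
t 3.97 pos [0.4959 0.0286 0.0299] rot [1.7999e+02 8.0000e-02 1.7991e+02] F [0.5 0.2 0.2]
shift cm [-6.41  0.05 -0.  ] twist -4.39 j7 90.54716932210101
t 3.97 pos [0.4959 0.0286 0.0299] rot [1.7999e+02 8.0000e-02 1.7991e+02] F [0.5 0.2 0.2]
shift cm [-12.21   0.16   0.  ] twist -8.79 j7 90.54716932210101
```

{"fn": "play_rows", "kwargs": {
  "increments": [
    [-0.4,0,0,0,1],
    [-0.8,0,0,0,1],
    [-1.3,0,0,-0.5,1],
    [-1.8,0,0,-1,1],
    [-2.3,0,0,-1.5,1],
    [-2.8,0,0,-2,1],
    [-3.3,0,0,-2.5,1],
    [-3.8,0,0,-3,1]
  ]
}}

```text
time: 4.63
ee_pos: [0.5195, 0.0269, 0.0276]
tcp_rot: [180.0, -1.6, -177.1]
force: [-21.7, -1.7, 12.4]
width: 0.0868
finger_force: 11.2
```

```bash
python3 go.py .618 .030 .030 188.7
cat > bat.py <<'E'
from h import *
d,a=cam("top")
im=warp(d,a,0.095); br=cv2.inRange(cv2.cvtColor(im,cv2.COLOR_RGB2HSV),(12,90,110),(35,255,255))
n,_,st,ce=cv2.connectedComponentsWithStats(br)
P=[np.array(w2(ce[k])) for k in range(1,n) if st[k,4]>40]
for p in P: print("brass",p.round(4))
if len(P)==2:
    P.sort(key=lambda p:p[1]); v=P[1]-P[0]; th=np.arctan2(-v[0],v[1])
    c=(P[0]+P[1])/2-0.0145*np.array([np.cos(th),np.sin(th)])
    B=np.array([.663,.036]); u=c-B; b=.152
    print("battery",c.round(4),"th",th.round(3),"in bay",(u@[np.cos(b),np.sin(b)]).round(4),(u@[-np.sin(b),np.cos(b)]).round(4),(th-b).round(3))
for cm in("top","side"):
    for q in spot_point(cm,"battery"):
        if q["point"][0]>.48: print(cm,np.round(q["point"],4))
E
python3 bat.py
```

```text
t 4.63 pos [0.5195 0.0269 0.0276] rot [ 180.     -1.59 -177.14] F [-21.7  -1.7  12.4]
shift cm [-9.84 -0.18 -0.51] twist -5.84 j7 93.47067631083364
top [0.6631 0.0342 0.0007]
side [ 0.5431  0.0259 -0.0007]
```

```bash
python3 - <<'E'
from h import *
d,a=cam("side"); e,b=cam("top")
cv2.imwrite("pics/s2.png",np.vstack([cv2.resize(d["img"][150:250,270:430,::-1],None,fx=5,fy=3,interpolation=2)[:300],cv2.resize(e["img"][110:210,230:390,::-1],None,fx=5,fy=3,interpolation=2)]))
print(status.get_obs()["force"],status.get_obs()["ee_pos"],status.get_obs()["torque"])
E
python3 - <<'E'
E
```

```text
[-10.30189475  -2.33493572  -1.67449714] [0.52448987 0.02731149 0.02698199] [-0.0969357   2.30615725  0.01982939]
```

View pics/s2.png

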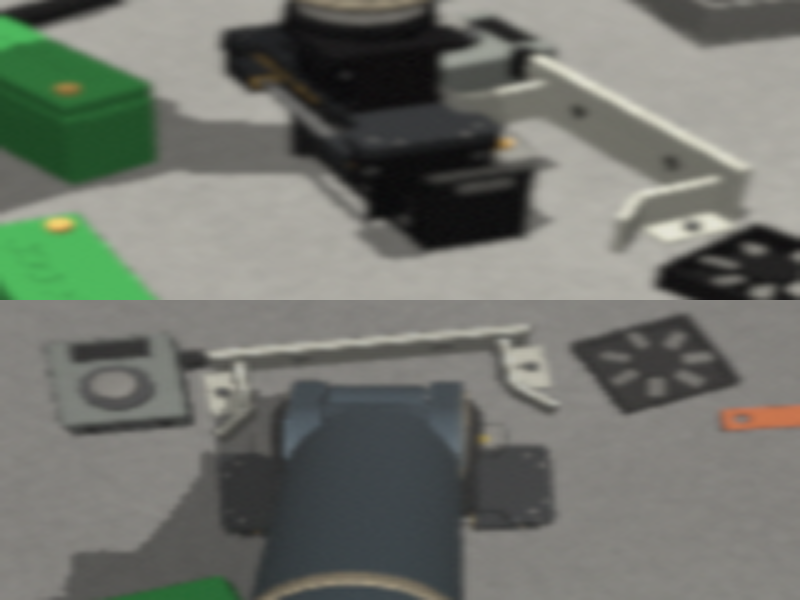

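The side view shows the battery upright and still in front of the fingers at (470,205). The static friction has broken and the sliding force is about 10 N. I'll carry on with the tool slightly raised, to keep the body clear of the lid.

{"fn": "play_rows", "kwargs": {
  "increments": [
    [-0.3,0,-0.3,-0.4,1],
    [-0.7,0,-0.3,-0.8,1],
    [-1.1,0,-0.3,-1.2,1],
    [-1.5,0,-0.3,-1.6,1],
    [-1.9,0,-0.3,-2,1],
    [-2.3,0,-0.3,-2.4,1],
    [-2.7,0,-0.3,-2.8,1],
    [-3,0,-0.3,-3,1]
  ]
}}

```text
time: 5.55
ee_pos: [0.5541, 0.0287, 0.0293]
tcp_rot: [180.0, -1.1, -174.1]
force: [-10.3, -1.3, -3.9]
width: 0.0871
finger_force: 5.3
```

```bash
python3 go.py .618 .030 .030 188.7; python3 bat.py
```

```text
t 5.55 pos [0.5541 0.0287 0.0293] rot [ 179.99   -1.09 -174.11] F [-10.3  -1.3  -3.9]
shift cm [-6.36 -0.52 -0.19] twist -2.81 j7 95.99992030497272
side [5.663e-01 3.000e-02 1.000e-04]
```

```bash
cat > bs.py <<'E'
from h import *
for c in("side","top"):
    d,a=cam(c); im=warp(d,a,0.095)
    br=cv2.inRange(cv2.cvtColor(im,cv2.COLOR_RGB2HSV),(10,90,90),(35,255,255))
    n,_,st,ce=cv2.connectedComponentsWithStats(br)
    for k in range(1,n):
        if st[k,4]>30: print(c,"brass",np.round(w2(ce[k]),4),st[k,4])
print(status.get_obs()["ee_pos"],status.get_obs()["force"])
E
python3 bs.py
```

```text
side brass [ 0.6216 -0.0238] 96
top brass [0.609  0.0983] 61
[0.55504686 0.02877205 0.02944839] [-8.9257267  -2.209067   -5.48539782]
```

{"fn": "play_rows", "kwargs": {
  "increments": [
    [-0.5,-0.05,0,-0.4,1],
    [-1,-0.1,0,-0.8,1],
    [-1.5,-0.15,0,-1.2,1],
    [-2,-0.2,0,-1.6,1],
    [-2.5,-0.25,0,-2,1],
    [-3,-0.3,0,-2.4,1],
    [-3.5,-0.35,0,-2.8,1],
    [-3.8,-0.4,0,-2.8,1]
  ]
}}

```text
time: 6.47
ee_pos: [0.5701, 0.0261, 0.0298]
tcp_rot: [179.7, -3.9, -170.9]
force: [-68.7, -7.0, 59.5]
width: 0.0865
finger_force: 36.7
```

```bash
python3 go.py .624 .029 .030 188.7; python3 bs.py
```

```text
t 6.47 pos [0.5701 0.0261 0.0298] rot [ 179.66   -3.88 -170.92] F [-68.7  -7.   59.5]
shift cm [-5.36 -0.57 -0.38] twist 0.38 j7 98.9330431779999
side brass [0.5532 0.1042] 51
top brass [0.6209 0.0946] 303
[0.57005661 0.02618147 0.02983463] [-61.57838383  -7.29123293  50.49358377]
```

Jammed at 65 N. I'll back off and look.

{"fn": "play_rows", "kwargs": {
  "increments": [
    [1.5,0.1,0,0,1],
    [2.5,0.2,0,0,1],
    [3,0.3,-0.1,0,1],
    [3,0.3,-0.2,0,1]
  ]
}}

```text
time: 6.9
ee_pos: [0.5682, 0.028, 0.0341]
tcp_rot: [180.0, -0.3, -171.2]
force: [-5.7, -0.6, -4.5]
width: 0.0868
finger_force: 2.9
```

```bash
python3 bs.py; python3 - <<'E'
from h import *
d,a=cam("side"); e,b=cam("top")
cv2.imwrite("pics/s3.png",np.vstack([cv2.resize(d["img"][140:240,310:470,::-1],None,fx=5,fy=3,interpolation=2)[:300],cv2.resize(e["img"][100:200,230:390,::-1],None,fx=5,fy=3,interpolation=2)]))
E
```

```text
side brass [ 0.6354 -0.0222] 193
top brass [0.6145 0.0965] 123
[0.56804053 0.02806503 0.03400581] [-9.12389579 -1.27650678  2.81144776]
```

View pics/s3.png

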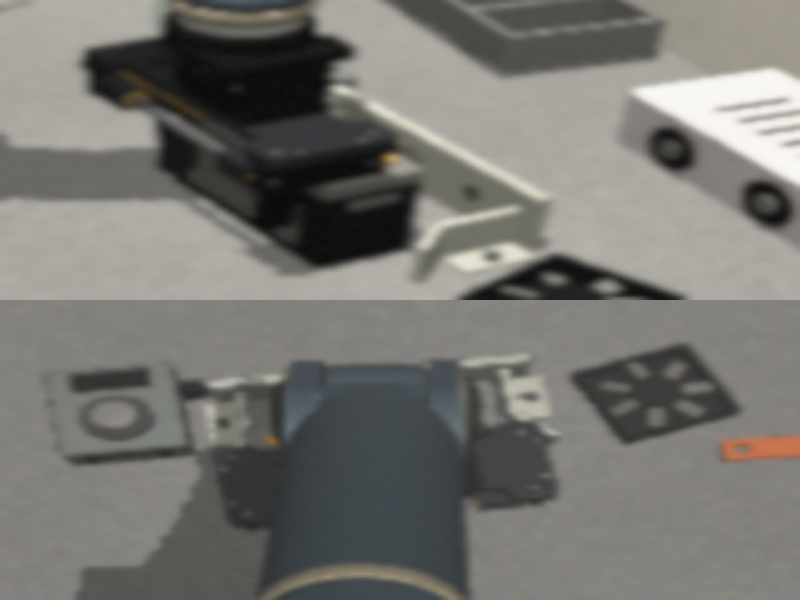

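Battery upright. The left-front corner sits on the left guide's flare: the battery is about 6.6 mm too far left in the bay frame, at bay x ≈ -52 mm. I'll push diagonally (in and to the right) so finger friction helps it slide along the flare.

{"fn": "play_rows", "kwargs": {
  "increments": [
    [0,-0.3,0,0,1],
    [-0.2,-0.6,0,0,1],
    [-0.4,-0.9,0,0,1],
    [-0.6,-1.2,-0.1,0,1],
    [-0.8,-1.4,-0.1,0,1],
    [-1,-1.6,-0.1,0,1],
    [-1.2,-1.8,-0.2,0,1],
    [-1.2,-1.8,-0.2,0,1]
  ]
}}

```text
time: 7.77
ee_pos: [0.5797, 0.0145, 0.0342]
tcp_rot: [179.8, -0.8, -171.1]
force: [-9.0, 2.7, -2.8]
width: 0.0872
finger_force: 4.4
```

```bash
python3 go.py .624 .029 .030 188.7; python3 bs.py
```

```text
t 7.77 pos [0.5797 0.0145 0.0342] rot [ 179.79   -0.77 -171.1 ] F [-9.   2.7 -2.8]
shift cm [-4.61  0.75  0.36] twist 0.2 j7 100.1750438763873
top brass [0.6271 0.0913] 301
[0.57994563 0.01440595 0.03425248] [-9.79787649  2.97355273 -5.22428355]
```

It slid with only 9 N, and the bay-frame offset is now about (-41, +2) mm. Now straight in.

{"fn": "play_rows", "kwargs": {
  "increments": [
    [-0.4,0,0,0,1],
    [-0.8,0,0,0,1],
    [-1.2,0,0,0,1],
    [-1.6,0,0,0,1],
    [-2,0,0,0,1],
    [-2,0,0,0,1]
  ]
}}

```text
time: 8.37
ee_pos: [0.6, 0.0153, 0.0341]
tcp_rot: [179.9, -0.8, -171.2]
force: [-9.9, -0.5, -3.6]
width: 0.0869
finger_force: 4.8
```

```bash
python3 go.py .624 .029 .030 188.7; python3 bs.py
```

```text
t 8.37 pos [0.6    0.0153 0.0341] rot [ 179.91   -0.78 -171.25] F [-9.9 -0.5 -3.6]
shift cm [-2.59  0.99  0.38] twist 0.05 j7 100.00043895426381
side brass [0.5791 0.0959] 95
top brass [0.6471 0.0918] 297
[0.59987813 0.01532866 0.03401473] [-9.06012131 -0.30831089 -4.22978164]
```

{"fn": "play_rows", "kwargs": {
  "increments": [
    [-0.4,0,0,0,1],
    [-0.8,0,0,0,1],
    [-1.2,0,0,0,1],
    [-1.6,0,0,0,1],
    [-1.8,0,0,0,1],
    [-1.8,0,0,0,1]
  ]
}}

```text
time: 8.97
ee_pos: [0.6174, 0.0175, 0.0339]
tcp_rot: [179.9, -0.8, -171.3]
force: [-10.5, -1.9, -4.1]
width: 0.087
finger_force: 4.9
```

{"fn": "play_rows", "kwargs": {
  "increments": [
    [-0.2,0,0,0,1],
    [-0.4,0,0,0,1],
    [-0.6,0,0,0,1],
    [-0.6,0,0,0,1]
  ]
}}

```text
time: 9.3
ee_pos: [0.6213, 0.0181, 0.0335]
tcp_rot: [179.9, -1.1, -171.3]
force: [-14.1, -1.9, -2.1]
width: 0.0868
finger_force: 6.9
```

```bash
python3 go.py .624 .029 .030 188.7; python3 bs.py
```

```text
t 9.3 pos [0.6213 0.0181 0.0335] rot [ 179.91   -1.06 -171.34] F [-14.1  -1.9  -2.1]
shift cm [-0.43  1.04  0.34] twist -0.04 j7 99.79420870854868
top brass [0.6685 0.0943] 279
[0.62133807 0.01812165 0.03345655] [-12.35878628  -1.84869516  -1.3488981 ]
```

{"fn": "play_rows", "kwargs": {
  "increments": [
    [-0.3,0,0,0,1],
    [-0.6,0,0,0,1],
    [-0.8,0,0,0,1],
    [-0.8,0,0,0,1]
  ]
}}

```text
time: 9.73
ee_pos: [0.6209, 0.0184, 0.0337]
tcp_rot: [179.8, -2.1, -171.5]
force: [-37.7, -1.1, 19.0]
width: 0.0873
finger_force: 18.5
```

```bash
python3 bs.py
```

```text
top brass [0.6693 0.0944] 266
[0.62093671 0.01836827 0.03370413] [-35.77006949  -1.95266262  17.57556507]
```

It is firm against the stop: 38 N with no further travel. I'll retreat straight back, then lift.

{"fn": "play_rows", "kwargs": {
  "increments": [
    [0.8,0,0,0,1],
    [1.6,0,0,0,1],
    [2.6,0,0,0,1],
    [4,0,0,0,1],
    [6,0,0,0,1],
    [7,0,0,0,1],
    [7,0,0,0,1],
    [7,0,0,0,1]
  ]
}}

```text
time: 10.5
ee_pos: [0.5691, 0.0097, 0.0374]
tcp_rot: [-180.0, 0.2, -171.3]
force: [0.2, 0.1, 0.5]
width: 0.0866
finger_force: 0.0
```

{"fn": "play_rows", "kwargs": {
  "increments": [
    [0,0,-3,0,0],
    [0,0,-6,0,0],
    [0,0,-9,0,0],
    [0,0,-12,0,0],
    [0,0,-14,0,0],
    [0,0,-14,0,0]
  ]
}}

```text
time: 11.0
ee_pos: [0.5726, 0.01, 0.1824]
tcp_rot: [-180.0, 0.7, -171.3]
force: [0.6, -0.4, 0.9]
width: 0.0547
finger_force: 0.0
```

```bash
python3 bat.py; python3 go.py .647 .193 .12 188.7; python3 - <<'E'
from h import *
for c in("side","top"):
    for q in spot_point(c,"start_top")[:2]+spot_point(c,"bay")[:1]: print(c,np.round(q["point"],4),q["p"])
d,a=cam("top"); im=warp(d,a,0.072); g=cv2.cvtColor(im,cv2.COLOR_RGB2GRAY)
cv2.imwrite("pics/w2.png",im[:,:,::-1])
E
```

```text
brass [0.6669 0.0943]
side [0.6583 0.0359 0.0022]
t 11.15 pos [0.5682 0.0099 0.1766] rot [ 1.8000e+02  4.0000e-02 -1.7128e+02] F [ 0.1 -0.6 -0.4]
shift cm [-10.56  16.91   5.66] twist 0.02 j7 97.87854017148489
side [ 0.662   0.0349 -0.0021] 0.92
top [0.6478 0.1955 0.0726] 0.4
```

View pics/w2.png

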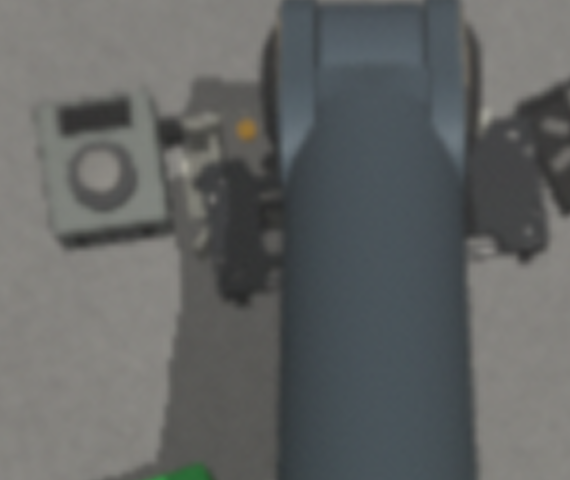

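The button is at pixel (102,177), about (0.645, 0.193). The networks agree. The battery's left terminal (247,128) sits at the home position. I'll move over the button with the gripper shut.

{"fn": "play_rows", "kwargs": {
  "increments": [
    [-1.6,2.5,0,0,0],
    [-3.2,5,0,0,0],
    [-4.8,7.6,0,0,0],
    [-6.4,10.2,0,0,0],
    [-8,12.8,1,0,0],
    [-9.4,15.2,3,0,0],
    [-10.4,16.9,5,0,0],
    [-10.4,16.9,5.6,0,0]
  ]
}}

```text
time: 12.07
ee_pos: [0.643, 0.1984, 0.1162]
tcp_rot: [179.9, -0.3, -170.9]
force: [-0.1, 0.9, -0.1]
width: 0.0002
finger_force: 0.0
```

{"fn": "play_rows", "kwargs": {
  "increments": [
    [0,0,0,0,0],
    [0,0,0,0,0],
    [0,0,0,0,0]
  ]
}}

```text
time: 12.32
ee_pos: [0.6453, 0.1904, 0.1215]
tcp_rot: [-180.0, 0.1, -171.4]
force: [0.2, -0.8, 0.8]
width: 0.0004
finger_force: 0.0
```

```bash
python3 bat.py; python3 go.py .645 .193 .08 188.7; python3 - <<'E'
from h import *
d,a=cam("top"); e,_=cam("side"); im=warp(d,a,0.09)
cv2.imwrite("pics/w3.png",np.hstack([im[:,:,::-1],cv2.resize(e["img"][120:240,320:440,::-1],(225,480))])) 
E
```

```text
brass [ 0.684  -0.0205]
brass [0.6668 0.0949]
battery [0.661  0.0351] th 0.148 in bay -0.0021 -0.0006 -0.004
top [ 0.6644  0.0364 -0.0015]
side [0.6583 0.0359 0.0022]
t 12.47 pos [0.6454 0.1911 0.122 ] rot [ 1.7999e+02  1.1000e-01 -1.7141e+02] F [0.7 0.2 0.2]
shift cm [0.02 0.19 4.2 ] twist -0.11 j7 83.06031505577481
```

View pics/w3.png

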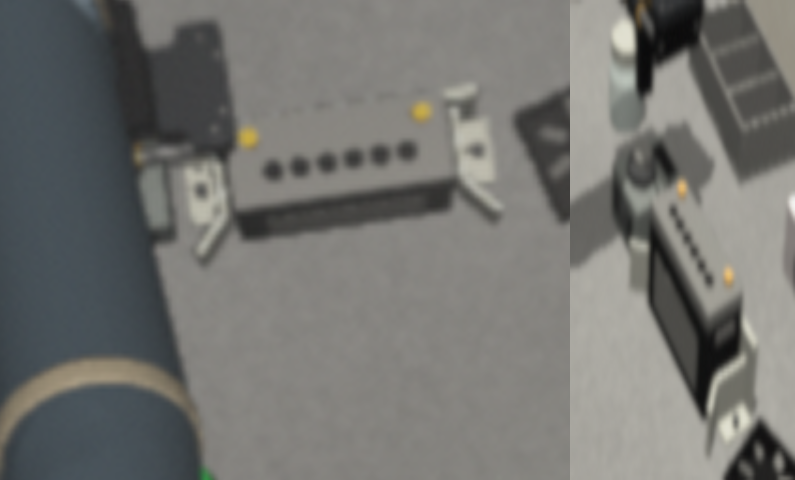

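The battery is parallel to the stop and seated between the guides, with terminals at (248,137) and (422,111) and an estimated bay offset of (-2, -1) mm. The shut fingers are above the button. Pressing now.

{"fn": "play_rows", "kwargs": {
  "increments": [
    [0,0.2,1.5,0,0],
    [0,0.2,3,0,0],
    [0,0.2,4.2,0,0],
    [0,0.2,4.8,0,0],
    [0,0.2,5.2,0,0],
    [0,0.2,5.6,0,0],
    [0,0.2,5.8,0,0],
    [0,0.2,5.8,0,0]
  ]
}}

```text
time: 13.23
ee_pos: [0.6438, 0.1939, 0.0662]
tcp_rot: [180.0, -0.1, -171.3]
force: [-9.0, -2.9, 18.0]
width: 0.0007
finger_force: 9.2
```

18 N at z = 0.066, a drop of 5.8 mm from the button top, so it is fully down. Release and lift away.

{"fn": "play_rows", "kwargs": {
  "increments": [
    [0,0,0.2,0,0],
    [0,0,0.2,0,0],
    [0,0,-1,0,0],
    [0,0,-3,0,0],
    [0,0,-6,0,0],
    [0,0,-9,0,0],
    [0,0,-12,0,0],
    [0,0,-12,0,0]
  ]
}}

```text
time: 13.9
ee_pos: [0.6489, 0.1953, 0.1906]
tcp_rot: [179.8, 0.8, -171.3]
force: [1.0, 0.2, 1.3]
width: 0.0007
finger_force: 0.0
```

{"fn": "play_rows", "kwargs": {
  "increments": [
    [0,0,0,0,0],
    [0,0,0,0,0],
    [0,0,0,0,0],
    [0,0,0,0,0]
  ]
}}

```text
time: 14.23
ee_pos: [0.6437, 0.1941, 0.1811]
tcp_rot: [-180.0, -0.1, -171.3]
force: [0.1, -0.5, -0.4]
width: 0.0004
finger_force: 0.0
```

```bash
python3 bat.py; python3 go.py .645 .193 .08 188.7; python3 - <<'E'
from h import *
e,_=cam("side"); cv2.imwrite("pics/s5.png",cv2.resize(e["img"][100:260,300:460,::-1],(560,560),interpolation=2))
for c in("side","top"): print([np.round(q["point"],4) for q in spot_point(c,"start_top")[:2]])
E
```

```text
brass [ 0.684  -0.0205]
brass [0.6668 0.0943]
battery [0.661  0.0348] th 0.149 in bay -0.0021 -0.0009 -0.003
top [ 0.6616  0.0349 -0.0019]
side [0.6645 0.0316 0.0013]
t 14.38 pos [0.6441 0.1942 0.1817] rot [-1.7998e+02 -9.0000e-02 -1.7130e+02] F [-0.2  0.1  0.2]
shift cm [-0.09 -0.13 10.17] twist -0.0 j7 82.41867351833936
[array([0.6472, 0.1895, 0.0778]), array([ 0.6628,  0.0365, -0.    ])]
[array([ 0.689 , -0.1372, -0.0039])]
```

View pics/s5.png

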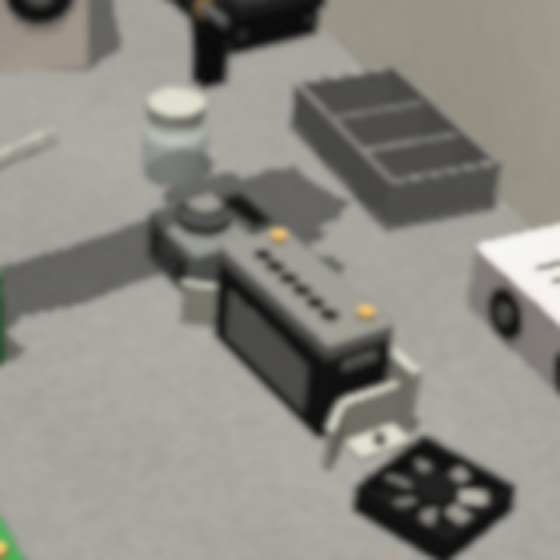

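The battery stands upright in the bay between the guides at (300,320). The button at (203,208) is up again, and the fan and jar are untouched. The tool is well clear, so I'm handing in.

```bash
python3 -c "
from cell import r
print(r.job_done())"
```

```text
the job is handed in; nothing more can be done
None
```

The battery is home against the back stop and upright, the start button was pressed about 6 mm and is up again, and the job is handed in; the hand-in returned no verdict.

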